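# Hook a hold-down bar onto a microplate shaker

## Task

Fit the steel hold-down bar across the microplate on the shaker: tip its eye end down, pass the oblong eye over the wide head of the stud and draw the bar back until the eye meets the stud's neck, then level the bar so that it is caught under the head and its tail lies in the fork, and let go. Work by feel and gently: do not force the bar against the shaker or press on the microplate, and leave everything else on the bench where it is.

Things in the scene. Friction and masses are not known exactly. Their poses are not given: they have to be found in the camera images.
- bar: Loose flat steel bar (sizes in mm), 176.5 long, 30 wide, 4 thick, 0.12-0.24 kg, flat on the bench. In its frame it runs along x from -98.5 (nose, eye end) to +78 (tail). Origin: on the underside below the middle of the grip, z up. The grip is an upright black fin over the origin, 40 long (x), 12 thick (y), from 4 to 36 above the underside: pinch it across the 12 mm.
- eye (a point): Centre of the bar's eye, on the underside (bar frame x -70). The oblong eye is a rectangular through hole, 29 long (bar x -84.5 to -55.5) and 16 wide (y), with strips 7 wide at its sides.
- nose (a point): Middle of the nose rim that closes the eye, on the underside (bar frame x -91.5); the rim is 14 wide (bar x -98.5 to -84.5).
- tail (a point): Point on the bar's underside, 18 short of the tail end (bar frame x +60).
- shaker: White bench shaker (sizes in mm), fixed, 200 (x) by 150 (y), aluminium platform top at z 70. Origin: centre of its underside, on the bench, z up; its stud side is -x, roughly facing the robot, its fork is on the +x side. The finished bar lies along the shaker's x, nose to -x, underside at z 91 on seat and fork, the neck in the eye and the head above. Seat: block top at z 91, x -50 to -39, 40 wide.
- stud_slot (a point): Middle of the stud's slot, at the height of the head's underside (shaker x -68, y 0, z 98.5). The stud has a round neck 10 across, from platform to z 98.5, and a T-head 41 long (x), 11 wide (y), 4 thick (z 98.5 to 102.5). It is clamped in a slot along x, anywhere within 11 mm either way of this point (not measured: find it by feel) and does not slide when pushed gently.
- head_top (a point): Point 4 above point stud_slot, at the head's top height. Level, the eye (29) cannot pass the head (41). Nose-down about 24 degrees, the nose rim goes down beyond the head's -x end, its inner lower edge at z 91 to 94.5; the bar is drawn to +x until that edge meets the neck. Only within 1 mm or so of there does the eye's other end clear the head's +x end on levelling.
- fork (a point): Middle of the fork's floor (shaker x 59, y 0, z 91). The floor reaches from x 52 to 66, between two upright cheeks 35 apart (inner faces y -17.5 and 17.5), which stand 6 above it.
- microplate: White lidded microplate on the platform, 85.5 (x) by 127.7 (y) by 17 high; the shaker's z 70 to 87, x -36 to 49. Held in place; the finished bar passes 4 mm above it. Origin: centre of its underside.
- tube_rack: Bystander: yellow tube rack, 90 x 200 x 40, at the back. Origin at centre of underside.
- reagent: Bystander: amber bottle, 64 across, 150 high. Origin at centre of underside.
- tip_box: Bystander: blue box with a clear lid, 88 x 123 x 62. Origin at centre of underside.
- vial: Bystander: small jar, 28 across, 55 high, standing between the bar and the shaker. Origin at centre of underside.
- cap: Bystander: screw cap, 34 across, 14 high, lying past the bar's tail. Origin at centre of underside.
- beaker: Bystander: clear beaker, 90 across, 90 high. Origin at centre of underside.
- pipette: Bystander: white pipette lying along its x, about 225 long, 28 thick. Origin under its middle.
Things that resemble listed ones, but are neither listed nor needed, are in the scene too. What is shaped like the bar but orange or turquoise is not meant.

How it is judged:
By the outcome, as a careful person would: the job done as asked, in the order asked, and still so for the second after the job is handed in, with the robot touching nothing.
It also fails if it takes over 61 s, if anything falls off the work surface, if the arm or the gripper's body presses on something with over 40 N, if the wrist force passes 120 N, or if a joint passes its speed limit or range.

## Robot

A 7-joint arm with a two-finger parallel gripper is mounted at the origin on the work surface. World frame = base frame: x ahead of the robot, y to its left, z up, the work surface at z = 0. Lengths are in m, angles in rad, forces in N, time in s.
With the tool pointing down it reaches from about 0.425 to 0.925 m from the base axis. Payload 6.8 kg.
Tool frame: the origin (TCP) lies midway between the tips of the shut fingers; the grasp point (between the pads) lies 19 mm behind it; z points along the fingers, y is the line along which they close (so a half turn about z gives the same grasp; the last joint's range is limited). The gripper opens to 85 mm and grips with 20 to 120 N. Pads are 22 mm wide; open, the fingers measure 114 mm over their backs; the gripper's body (76 mm by 85 mm) begins 54 mm behind the grasp point. The pads swing forward as they close: fully open they stand 13 mm farther back than shut.
Start: joints at [1.152, 0.477, 0.022, 1.555, -0.011, 1.109, -0.083], TCP at [0.206, -0.643, 0.231] pointing down, gripper open.
Joint ranges: [-2.96, 2.96], [-0.34, 2.1], [-1.41, 1.46], [0.24, 2.44], [-1.37, 4.51], [0.17, 1.92], [-2.96, 2.96]. Speed limits (rad/s): [2.39, 2.39, 3.14, 3.14, 3.14, 3.14, 3.14].

## Interface

Orientations are given as a 3x3 rotation matrix whose columns are the frame's x, y, z axes.
In Python, from station import env gives the robot as it stands. The module is installed in compiled form; this text tells all that it offers. Calls block until the motion is done:
- env.move_ptp(position, orientation): joint-space move of the TCP to a pose.
- env.move_l(position, v=0.15, attitude=None): straight line of the TCP; attitude=None keeps the orientation; v is the mean speed in m/s.
- env.move_j(angles): joint-space move.
- env.grip(opening, strength=None): finger opening in m; strength is the grip in N (None keeps the last); returns when the fingers have stopped.
- env.dwell(seconds).
- env.solve_ik(position, orientation): joint angles nearest the present ones, or None.
- env.camera(name): name is "side" or "top"; returns a dict with "frame" (400x640x3 uint8, red, green, blue), "fx", "fy", "cx", "cy" (pixels), "dist" ([k1, k2, p1, p2, k3] as OpenCV has them; the pictures are not rectified), "T" (4x4, takes a point from camera to world coordinates). Camera axes: x right, y down, z forward; pixel columns grow to the right and rows downward; lengths in m; the calibration is good to about 2 mm. A picture is of the moment at which its call begins. There is no depth.
A pose or a line that the arm cannot do raises env.PlanningError and nothing moves.
- env.hand_in(): hands the job in; it is judged then, once.
Readings, each from a call of its own:
- env.current_t(): time.
- env.current_joint_positions(): joint angles.
- env.current_dq(): joint speeds.
- env.current_effort(): joint torques, N m.
- env.current_tcp_pos(): TCP position.
- env.current_tcp_rot(): TCP orientation.
- env.current_contact_force(): force on the tool from outside, world axes, zero at the start.
- env.current_torque(): the same for the moment, N m.
- env.current_grip_width(): finger opening in m.
- env.current_finger_force(): force on a finger pad.
Only numpy, scipy, OpenCV 4.12 (cv2) and the standard library are available. Lean on these libraries where they do the work, as an engineer would, in place of code of your own. Each camera call takes 0.05 s, during which the arm holds its last target. There are 200 camera calls.

## Working session

There is one attempt and no reset: what is moved stays moved. The work goes in short steps, each a Python script; the robot and the scene stay as the last script left them, time stands still between calls to the robot, and variables do not carry over. Pictures are saved under pics/ and viewed, at most 10 in all, crops included, and the job is handed in when it is done.

```bash
mkdir -p pics; python3 - <<'E'
from station import env
import cv2,numpy as np
for n in("top","side"):
    c=env.camera(n); cv2.imwrite(f"pics/{n}0.png",c["frame"][:,:,::-1])
    print(n,c["fx"],c["fy"],c["cx"],c["cy"],c["dist"]); print(np.round(c["T"],4).tolist())
print(env.current_t())
E
```

```text
top 450.5835386947461 450.5835386947461 318.4975711215063 198.2310983737823 [-0.10825836  0.          0.          0.          0.        ]
[[0.0261, -0.9771, 0.2112, 0.2611], [-0.9996, -0.0272, -0.0019, -0.0212], [0.0076, -0.2111, -0.9774, 1.3866], [0.0, 0.0, 0.0, 1.0]]
side 398.44615741140103 398.44615741140103 316.552723929306 200.32129697056425 [0.03421774 0.         0.         0.         0.        ]
[[0.9934, -0.0739, 0.0873, 0.4428], [-0.1139, -0.5706, 0.8133, -0.9996], [-0.0103, -0.8179, -0.5752, 0.7607], [0.0, 0.0, 0.0, 1.0]]
0.1
```

View pics/top0.png

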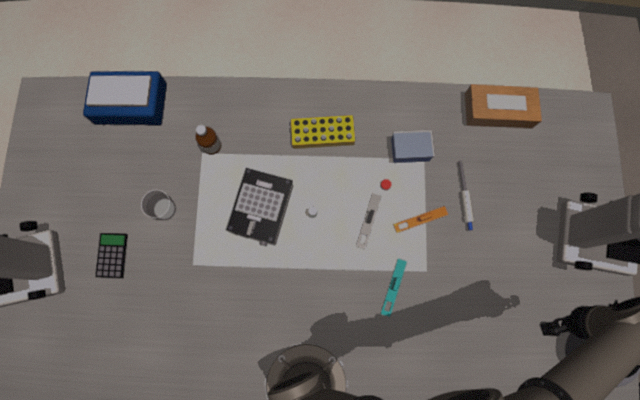

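View pics/side0.png

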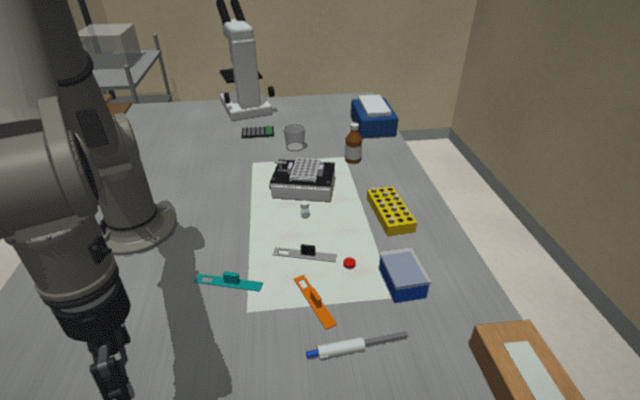

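The top view shows three bars: grey steel at (369,221), orange at (420,219) and turquoise at (394,287). The grey one is the target. The shaker is at (261,207), the vial at (312,212) and the cap at (386,184). I'll check the choice in one close crop.

```bash
cat > h.py <<'E'
from station import env
import cv2,numpy as np
def K(c): return np.array([[c["fx"],0,c["cx"]],[0,c["fy"],c["cy"]],[0,0,1]])
def world(c,uv,z):
    p=cv2.undistortPoints(np.array([[uv]],float),K(c),np.array(c["dist"]))[0,0]
    T=c["T"]; d=T[:3,:3]@[p[0],p[1],1]; o=T[:3,3]
    return o+d*(z-o[2])/d[2]
def pix(c,P):
    Ti=np.linalg.inv(c["T"]); P=np.atleast_2d(P)
    return cv2.projectPoints(P.astype(float),cv2.Rodrigues(Ti[:3,:3])[0],Ti[:3,3],K(c),np.array(c["dist"]))[0][:,0]
def crop(fr,x0,y0,w,h,s): return cv2.resize(fr[y0:y0+h,x0:x0+w,::-1],None,fx=s,fy=s,interpolation=cv2.INTER_CUBIC)
E
python3 - <<'E'
from h import *
c=env.camera("top"); f=c["frame"]
s=env.camera("side")["frame"]
a=crop(f,220,162,80,90,5); b=crop(f,340,170,80,90,5)
d=crop(s,260,150,100,36*2//2+14,4); e=crop(s,260,225,100,50,4)
cv2.imwrite("pics/crop1.png",np.vstack([np.hstack([a,b])[:400],np.hstack([d,e])[:200] if d.shape==e.shape else np.zeros((200,800,3),np.uint8)])[:600])
E
```

```text
(no output)
```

View pics/crop1.png

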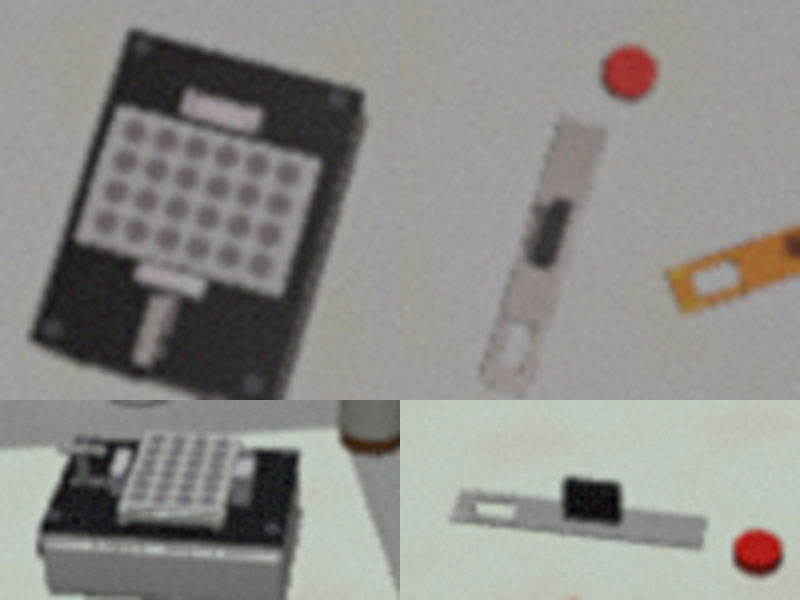

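The crop confirms the grey steel bar: eye at the lower end (near px 361,243), black fin at about (370,217). The T-head is at top px (249–252, 221–235). Next I'll fit the bar and shaker poses from both cameras.

```bash
cat > fit.py <<'E'
from h import *
from scipy.optimize import least_squares
def fit(obs,x0):
    # obs: list of (cam, local xyz[mm], uv)
    def tf(p,l): 
        c,s=np.cos(p[2]),np.sin(p[2]); l=np.array(l)/1000
        return np.array([p[0]+c*l[0]-s*l[1],p[1]+s*l[0]+c*l[1],l[2]])
    def r(p): return np.concatenate([pix(c,tf(p,l))[0]-uv for c,l,uv in obs])
    s=least_squares(r,x0,loss="soft_l1"); return s.x,r(s.x).reshape(-1,2)
E
python3 - <<'E'
from fit import *
t=env.camera("top"); s=env.camera("side")
A=lambda x,y:(220+x/5,162+y/5); B=lambda x,y:(340+(x-400)/5,170+y/5)
D=lambda x,y:(260+x/4,150+(y-400)/4); E=lambda x,y:(260+(x-400)/4,225+(y-400)/4)
o=[(l,A(*p)) for l,p in [((100,75,70),(130,30)),((100,-75,70),(365,92)),((-100,75,70),(30,340)),
 ((49.2,63.9,87),(120,103)),((49.2,-63.9,87),(322,157)),((-36.2,-63.9,87),(280,297)),((-36.2,63.9,87),(75,243))]]
ot=[(t,)+q for q in o]
os_=[(s,l,D(*p)) for l,p in [((-100,75,70),(75,437)),((100,75,70),(298,452)),((100,-75,70),(283,553)),((-100,-75,70),(42,533)),((49.2,-63.9,87),(225,510)),((-36.2,-63.9,87),(120,508))]]
x0=[*world(t,(261,207),.08)[:2],-.3]
for n,ob in(("t",ot),("s",os_),("both",ot+os_)):
    p,r=fit(ob,x0); print("shaker",n,p.round(4),r.round(1).tolist())
w=[(world(t,A(*q),.1025)) for q in((162,295),(143,367))]
c,sn=np.cos(p[2]),np.sin(p[2]); R=np.array([[c,-sn],[sn,c]])
print("head ends in shaker frame",[((q[:2]-p[:2])@R).round(4) for q in w])
bt=[(t,l,B(*q)) for l,q in [((78,15,4),(562,115)),((78,-15,4),(607,128)),((-98.5,15,4),(479,386))]]
bs=[(s,l,E(*q)) for l,q in [((-98.5,15,4),(462,488)),((78,15,4),(707,517)),((78,-15,2),(702,549)),((-98.5,-15,2),(450,522))]]
x0=[*world(t,(370,217),.03)[:2],-.3]
for n,ob in(("t",bt),("s",bs),("both",bt+bs)):
    p,r=fit(ob,x0); print("bar",n,p.round(4),r.round(1).tolist())
E
```

```text
shaker t [ 0.5197  0.1506 -0.2418] [[-0.1, -0.4], [0.2, -0.1], [-0.2, 0.5], [-0.5, 0.2], [0.2, 0.5], [0.4, 0.0], [-0.1, -0.7]]
shaker s [ 0.5237  0.145  -0.2301] [[-0.1, 0.6], [0.8, -0.4], [0.9, -2.2], [-0.8, -0.6], [-0.2, 1.3], [-0.4, 0.4]]
shaker both [ 0.5213  0.1498 -0.2345] [[-0.1, -0.8], [0.3, -0.9], [0.3, 0.2], [-0.4, -0.2], [0.4, -0.2], [0.9, -0.7], [0.2, -1.0], [-0.7, -0.1], [-0.0, -1.0], [-0.2, -2.9], [-1.6, -1.4], [-1.2, 0.6], [-1.3, -0.4]]
head ends in shaker frame [array([-0.0575,  0.0023]), array([-0.1004,  0.0009])]
bar t [ 0.5016 -0.1854 -0.2841] [[-0.2, 0.2], [-0.1, 0.5], [0.3, -0.7]]
bar s [ 0.5053 -0.1867 -0.2885] [[-0.3, 0.3], [0.3, 0.0], [0.1, 0.1], [-0.1, -0.5]]
bar both [ 0.5042 -0.186  -0.2878] [[0.1, -0.6], [0.2, -0.3], [0.4, -1.6], [-0.7, 0.2], [-0.1, -0.1], [-0.3, -0.1], [-0.5, -0.6]]
```

```bash
cat > icp.py <<'E'
from h import *
from scipy.optimize import least_squares
from scipy.ndimage import map_coordinates
def shots(n,k=6):
    c=env.camera(n); f=[c["frame"].astype(float)]+[env.camera(n)["frame"].astype(float) for _ in range(k-1)]
    c["g"]=cv2.GaussianBlur(np.mean(f,0).mean(2),(0,0),.7); return c
def rect(x0,x1,y0,y1,z): q=[(x0,y0,z),(x1,y0,z),(x1,y1,z),(x0,y1,z)]; return [(q[i],q[(i+1)%4]) for i in range(4)]
def tf(p,l,z=0,pitch=0):
    l=np.atleast_2d(l)/1000.; a=np.cos(pitch),np.sin(pitch)
    x=l[:,0]*a[0]+l[:,2]*a[1]; zz=-l[:,0]*a[1]+l[:,2]*a[0]; c,s=np.cos(p[2]),np.sin(p[2])
    return np.c_[p[0]+c*x-s*l[:,1],p[1]+s*x+c*l[:,1],zz+z]
def icp(c,segs,p,z=0,pitch=0,R=3.,it=8,minc=6.):
    p=np.array(p,float); fr=np.linspace(.08,.92,25)[:,None]
    L=np.vstack([np.array(a)*(1-fr)+np.array(b)*fr for a,b in segs]); D=np.vstack([np.repeat([np.subtract(b,a)],25,0) for a,b in segs])
    for i in range(it):
        r=max(1.2,R*.75**i); u=pix(c,tf(p,L,z,pitch)); v=pix(c,tf(p,L+D*.01,z,pitch))-u
        n=np.c_[-v[:,1],v[:,0]]/np.linalg.norm(v,axis=1)[:,None]
        s=np.arange(-r-.5,r+.51,.25); P=u[:,None]+n[:,None]*s[None,:,None]
        I=map_coordinates(c["g"],[P[...,1],P[...,0]],order=1,mode="nearest"); G=np.abs(np.gradient(I,axis=1))/.25
        k=G.argmax(1); ok=G.max(1)>minc; w=np.exp(-((s[None]-s[k][:,None])/.75)**2)*G; t=(u+n*((w*s).sum(1)/w.sum(1))[:,None])
        f=lambda q:(((pix(c,tf(q,L,z,pitch))-t)*n).sum(1))[ok]
        p=least_squares(f,p,loss="soft_l1",f_scale=.3).x
    return p,np.sqrt(np.median(f(p)**2)),ok.mean()
PLAT=rect(-100,100,-75,75,70); LID=rect(-36.2,49.2,-63.85,63.85,87); HEAD=rect(-20.5,20.5,-5.5,5.5,102.5)
BAR=rect(-98.5,78,-15,15,4); EYE=rect(-84.5,-55.5,-8,8,4)
E
python3 - <<'E'
from icp import *
np.set_printoptions(precision=4,suppress=True)
t=shots("top"); s=shots("side"); np.savez("shots0.npz",t=t["g"],s=s["g"])
for n,c,x,b in(("top",t,[.5197,.1506,-.2418],[.5016,-.1854,-.2841]),("side",s,[.5237,.145,-.23],[.5053,-.1867,-.2885])):
    for nm,sg in(("plat",PLAT),("lid",LID),("both",PLAT+LID)): print(n,nm,*icp(c,sg,x))
    p=icp(c,PLAT+LID,x)[0]
    h=tf(p,(-74,0,0))[0]; q,r,k=icp(c,HEAD,[h[0],h[1],p[2]],minc=4,R=4)
    cs,sn=np.cos(p[2]),np.sin(p[2]); d=q[:2]-p[:2]; print(n,"head local",cs*d[0]+sn*d[1],-sn*d[0]+cs*d[1],q[2],r,k)
    print(n,"bar",*icp(c,BAR,b,minc=4))
E
```

```text
top plat [ 0.5189  0.149  -0.2406] 0.6179697881024064 1.0
top lid [ 0.5209  0.1523 -0.2445] 0.18428205717304375 1.0
top both [ 0.5202  0.152  -0.2403] 0.2727277509823546 1.0
top head local -0.08219255379526817 0.001691266839688406 -0.26323202444686494 0.9464366822927172 1.0
top bar [ 0.5026 -0.1822 -0.2978] 0.5067020312324693 1.0
side plat [ 0.5227  0.1426 -0.2289] 0.518920654317182 0.93
side lid [ 0.519   0.1352 -0.2396] 0.3837626016531362 0.94
side both [ 0.521   0.1403 -0.2359] 0.372101732367495 0.94
side head local -0.06783898497232323 0.003713968918127055 0.0811745315908216 0.215509706766479 1.0
side bar [ 0.5035 -0.1881 -0.2828] 0.23263758095377624 1.0
```

```bash
cat >> h.py <<'E'
def att(yaw,pitch=0,flip=False):
    # tool z = -bar z, tool y = +-bar y ; bar R = Rz(yaw)Ry(pitch)
    c,s=np.cos(yaw),np.sin(yaw); a,b=np.cos(pitch),np.sin(pitch)
    R=np.array([[c,-s,0],[s,c,0],[0,0,1]])@np.array([[a,0,b],[0,1,0],[-b,0,a]])
    return R@np.diag([1,-1,-1] if not flip else [-1,1,-1])
def stat(m=""): print(m,"t",round(env.current_t(),2),"tcp",np.round(env.current_tcp_pos(),4),"F",np.round(env.current_contact_force(),2),"M",np.round(env.current_torque(),2),"w",round(env.current_grip_width(),4))
E
python3 - <<'E'
from h import *
stat("start")
P=np.array([.503,-.185,0]); y=-.288
for fl in(0,1):
    for q,pt in((P+[0,0,.12],0),(np.array([.521,.151,.14]),-.42)):
        j=env.solve_ik(q,att(y if pt==0 else -.242,pt,fl)); print(fl,None if j is None else np.round(j,2))
E
```

```text
start t 0.9 tcp [ 0.2064 -0.6427  0.2313] F [ 0.28 -0.1  -0.35] M [ 0.    0.01 -0.03] w 0.0852
0 [ 0.32  0.39 -0.11  1.98  0.06  0.77 -1.68]
0 [-0.75  0.26  0.19  2.23  0.63  0.44 -2.93]
1 [ 0.73  0.46 -0.62  1.96  0.36  0.84  1.2 ]
1 [ 0.33  0.47 -1.09  2.17  1.15  0.82 -0.19]
```

```bash
python3 - <<'E'
from h import *
P=np.array([.503,-.185,0]); A=att(-.288,0,1)
env.move_ptp(P+[0,0,.12],A); stat("above")
env.move_l(P+[0,0,.025],.15); env.move_l(P+[0,0,.0085],.05); stat("down")
env.grip(.03,60); stat("30"); env.grip(0.0,60); stat("gripped"); print(env.current_finger_force())
env.move_l(P+[0,0,.03],.06); env.dwell(.3); stat("lift")
env.move_l(P+[0,0,.16],.2); stat("up")
c=env.camera("side"); cv2.imwrite("pics/lift.png",crop(c["frame"],200,140,200,150,4))
E
```

```text
above t 2.91 tcp [ 0.5029 -0.1862  0.12  ] F [ 1.11 -0.85 -0.07] M [-0.04 -0.02 -0.  ] w 0.0852
down t 4.17 tcp [ 0.5028 -0.1849  0.0083] F [0.35 1.04 0.23] M [-0.    0.    0.01] w 0.085
30 t 4.75 tcp [ 0.503  -0.185   0.0085] F [-0.03 -0.38 -0.14] M [0.04 0.04 0.01] w 0.03
gripped t 5.04 tcp [ 0.5032 -0.185   0.0087] F [-0.43  0.34  2.38] M [ 0.06  0.09 -0.04] w 0.011
58.89865279197693
lift t 5.85 tcp [ 0.5028 -0.1849  0.0297] F [-0.65 -0.24 -1.68] M [-0.02  0.03  0.  ] w 0.0106
up t 6.65 tcp [ 0.5021 -0.185   0.159 ] F [ 0.07 -0.47 -1.55] M [-0.05  0.   -0.03] w 0.0111
```

View pics/lift.png

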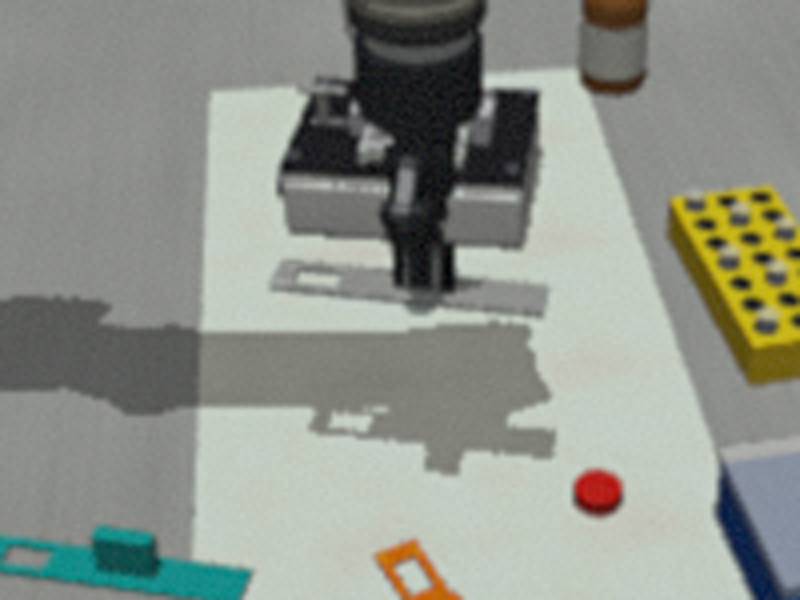

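```bash
python3 - <<'E'
from icp import *
np.set_printoptions(precision=4,suppress=True)
yw=-.242; S=np.array([.5205,.1505]); c,s=np.cos(yw),np.sin(yw)
h=S+np.array([c,s])*(-.020)
A=att(yw,0,1)
env.move_l([h[0],h[1],.16],.25,A); env.move_l([h[0],h[1],.1385],.1); env.dwell(.4); stat("hover")
R=env.current_tcp_rot(); print(R)
p=env.current_tcp_pos()
for n in("top","side"):
    k=shots(n)
    q=icp(k,BAR+EYE,[p[0],p[1],yw],z=.130,minc=4); print(n,*q, "d",q[0][:2]-p[:2])
    cv2.imwrite(f"pics/h_{n}.png",crop(k["frame"],*((210,150,100,110) if n=="top" else (240,120,100,110)),4))
a=cv2.imread("pics/h_top.png");b=cv2.imread("pics/h_side.png"); cv2.imwrite("pics/hover.png",np.hstack([a,b]))
stat()
E
```

```text
hover t 8.97 tcp [0.5013 0.1554 0.1388] F [ 0.    0.45 -1.14] M [ 0.02  0.   -0.01] w 0.0111
[[-0.9709  0.2396  0.0005]
 [ 0.2396  0.9709  0.0001]
 [-0.0005  0.0002 -1.    ]]
top [ 0.5015  0.1692 -0.1547] 0.45291312227950775 0.66 d [0.0002 0.0139]
side [ 0.4946  0.1414 -0.5642] 0.9100892419079527 1.0 d [-0.0066 -0.014 ]
 t 9.57 tcp [0.5011 0.1553 0.1385] F [ 0.3   0.43 -1.28] M [ 0.05 -0.02  0.02] w 0.0107
```

View pics/hover.png

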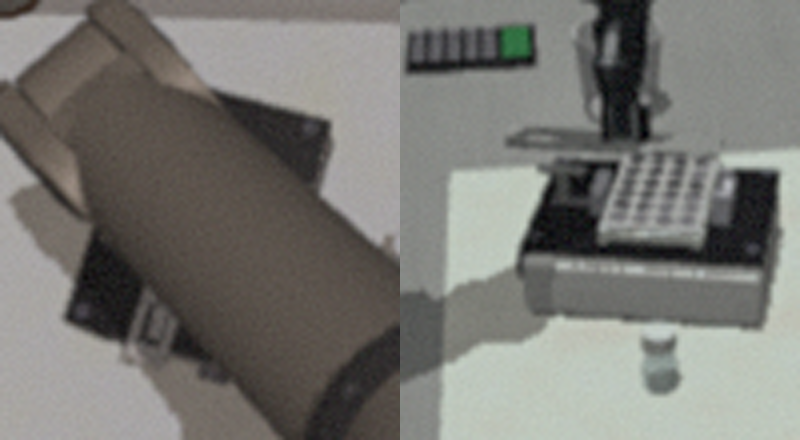

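The bar is level. Its nose and eye show at crop (120–180, 285–365) with the T-head visible through the eye, and the forearm hides the rest. I'll zoom in with model overlays.

```bash
python3 - <<'E'
from icp import *
np.set_printoptions(precision=4,suppress=True)
p=env.current_tcp_pos(); yw=-.2420
t=env.camera("top"); f=np.mean([t["frame"].astype(float)]+[env.camera("top")["frame"].astype(float) for _ in range(7)],0)
t["g"]=cv2.GaussianBlur(f.mean(2),(0,0),.6); np.save("hov.npy",f)
s0=np.array([.5205,.1515,yw]); 
raw=crop(np.clip(f*1.3,0,255).astype(np.uint8),230,208,40,40,10); ov=raw.copy()
def draw(segs,pose,z,col,im):
    for a,b in segs:
        u=(pix(t,tf(pose,[a,b],z))-[230,208]+.5)*10; cv2.line(im,*[tuple(int(v) for v in q) for q in u],col,1,cv2.LINE_AA)
draw(BAR+EYE,[p[0],p[1],yw],.130,(0,0,255),ov)
hd=tf(s0,(-77,0,0))[0]; draw(HEAD,[hd[0],hd[1],yw],0,(0,255,0),ov); draw(PLAT,s0,0,(255,255,0),ov); draw(LID,s0,0,(255,0,255),ov)
cv2.imwrite("pics/zoom.png",np.hstack([raw,ov]))
E
```

```text
(no output)
```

View pics/zoom.png

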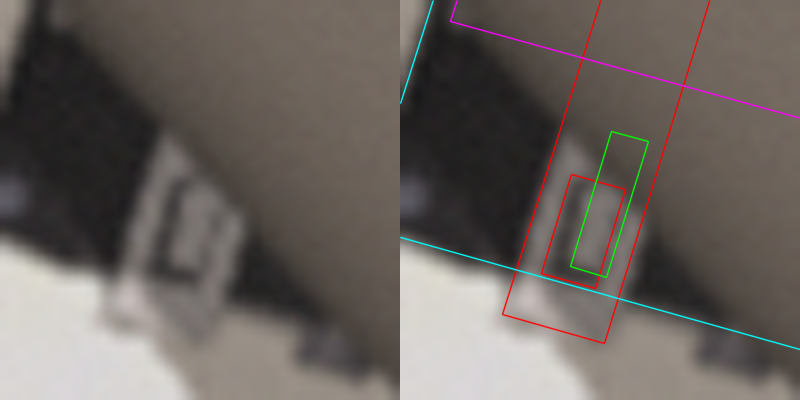

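The overlay matches the bar: observed nose corners at (103,318) and (205,345) against predicted (103,315) and (205,343). The head seems slightly left of the green model, so I'll measure it with profiles.

```bash
python3 - <<'E'
from icp import *
np.set_printoptions(precision=1,suppress=True,linewidth=200)
t=env.camera("top"); f=np.load("hov.npy").mean(2); p=env.current_tcp_pos(); yw=-.242
s0=[.5205,.1515,yw]
def prof(pose,z,xs,ys):
    L=np.array([[x,y,0] for x in xs for y in ys]); u=pix(t,tf(pose,L,z))
    return map_coordinates(f,[u[:,1],u[:,0]],order=1).reshape(len(xs),len(ys))
ys=np.arange(-14,15,1.)
print("head y prof",np.c_[ys,prof(s0,.1025,np.arange(-93,-78,1.),ys).mean(0)].T)
xs=np.arange(-110,-70,1.); print("head x prof",np.c_[xs,prof(s0,.1025,xs,np.arange(-2,3,1.)).mean(1)].T)
yb=np.arange(-22,23,1.); b=[p[0],p[1],yw]; print("bar y prof",np.c_[yb,prof(b,.134,np.arange(-82,-68,1.),yb).mean(0)].T)
# original image: head full
g=np.load("shots0.npz")["t"]; f=g
print("orig head y",np.c_[ys,prof(s0,.1025,np.arange(-92,-62,1.),ys).mean(0)].T)
xs=np.arange(-110,-30,1.);print("orig head x",np.c_[xs,prof(s0,.1025,xs,np.arange(-1,4,1.)).mean(1)].T)
E
```

```text
head y prof [[-14.  -13.  -12.  -11.  -10.   -9.   -8.   -7.   -6.   -5.   -4.   -3.   -2.   -1.    0.    1.    2.    3.    4.    5.    6.    7.    8.    9.   10.   11.   12.   13.   14. ]
 [ 45.4  53.4  62.4  71.9  80.6  86.3  87.3  86.1  83.9  80.8  78.1  77.6  80.4  84.1  87.   88.7  89.4  88.8  86.1  81.9  76.4  68.6  60.5  54.9  55.2  59.8  66.9  75.6  83.4]]
head x prof [[-110.  -109.  -108.  -107.  -106.  -105.  -104.  -103.  -102.  -101.  -100.   -99.   -98.   -97.   -96.   -95.   -94.   -93.   -92.   -91.   -90.   -89.   -88.   -87.   -86.   -85.   -84.   -83.
   -82.   -81.   -80.   -79.   -78.   -77.   -76.   -75.   -74.   -73.   -72.   -71. ]
 [  92.    91.    90.4   90.3   89.4   88.4   84.4   77.6   70.7   64.3   58.9   54.1   55.9   63.9   71.8   77.9   81.5   84.3   85.    85.2   85.4   85.7   86.1   86.8   87.2   87.2   87.1   86.5
    85.7   85.1   85.1   85.9   87.1   87.2   85.1   82.8   78.6   72.3   66.2   60.9]]
bar y prof [[-22.  -21.  -20.  -19.  -18.  -17.  -16.  -15.  -14.  -13.  -12.  -11.  -10.   -9.   -8.   -7.   -6.   -5.   -4.   -3.   -2.   -1.    0.  
[... 1221 characters left out ...]
-49.   -48.   -47.   -46.   -45.   -44.   -43.   -42.   -41.   -40.   -39.   -38.   -37.   -36.   -35.   -34.   -33.   -32.   -31. ]
 [ 141.5  131.2  120.5  107.1   92.5   78.    67.1   59.1   52.    52.4   57.4   63.1   72.9   84.6   96.1  104.9  112.   118.3  121.5  123.3  124.7  125.2  125.4  125.7  125.9  125.9  125.7  125.2
   124.8  124.6  124.1  124.3  124.8  125.   125.1  125.6  125.7  125.6  125.9  126.1  126.3  126.7  127.   127.   127.4  127.6  127.3  127.2  126.3  124.4  122.6  118.8  112.9  107.3  102.6   99.2
    96.1   98.   105.   112.4  121.1  130.5  139.6  146.4  149.5  152.   152.   148.3  144.1  139.   134.2  129.7  126.9  127.6  129.3  131.6  134.3  137.   139.   138.7]]
```

```bash
python3 - <<'E'
from icp import *
np.set_printoptions(precision=1,suppress=True,linewidth=200)
t=env.camera("top"); f=np.load("shots0.npz")["t"]
def prof(pose,z,xs,ys):
    L=np.array([[x,y,0] for x in xs for y in ys]); u=pix(t,tf(pose,L,z))
    return map_coordinates(f,[u[:,1],u[:,0]],order=1).reshape(len(xs),len(ys)).mean(0)
ys=np.arange(-34,34.1,.25)
def edges(v):
    lo=np.r_[v[:25],v[-25:]]; g=np.gradient(v,.25); m=len(ys)//2
    n=[]
    for sl in(slice(0,m),slice(m,None)):
        w=np.abs(g[sl]); k=w.argmax(); sel=np.abs(ys[sl]-ys[sl][k])<3.5; n.append((w[sel]*ys[sl][sel]).sum()/w[sel].sum())
    return np.array(n),np.mean(n)
for yw in(-.242,):
    s0=[.5205,.1515,yw]
    for nm,z,xs in(("head",.1025,np.arange(-92,-62)),("seat",.091,np.arange(-48,-41)),("fork floor",.091,np.arange(54,65)),("cheek",.097,np.arange(54,65))):
        v=prof(s0,z,xs,ys); print(nm,*edges(v)); 
        if nm=="cheek": print(v[::8])
E
```

```text
head [-4.6  8.2] 1.8363674713109832
seat [-18.9  23.2] 2.1176007006234556
fork floor [-21.2  27.2] 2.9557780353569534
cheek [-22.1  26. ] 1.941205917617717
[ 44.6  44.5  45.2  49.   58.1  75.   96.5 117.7 132.1 139.2 142.4 144.4 145.8 146.8 147.5 147.9 147.7 147.2 147.1 146.6 146.3 145.9 145.6 144.7 142.2 138.1 134.  130.4 123.4 107.5  83.2  59.7  44.8
  39.2  38.3]
```

Seat, fork and head all agree on the shaker axis: y +1.95 mm in my working frame, yaw −0.242. The bar's own bias is −0.6 mm. Next: tilt, descend and draw back by feel.

```bash
cat > ins.py <<'E'
from h import *
YW=-.242; CS,SN=np.cos(YW),np.sin(YW); S0=np.array([.5205,.1515]); YL=2.5
def tcp(xE,zE,deg,y=None):
    a=np.radians(deg); y=YL if y is None else y  # nose-down positive
    x=xE+84.5*np.cos(a)-8.5*np.sin(a); z=zE+84.5*np.sin(a)+8.5*np.cos(a)
    x,y=x/1e3,y/1e3
    return np.array([S0[0]+CS*x-SN*y,S0[1]+SN*x+CS*y,z/1e3]),att(YW,-a,1)
def go(xE,zE,deg,v=.05,y=None): p,R=tcp(xE,zE,deg,y); env.move_l(p,v,R)
def F(n=4):
    f=np.mean([(env.dwell(.02),env.current_contact_force())[1] for _ in range(n)],0)
    return np.array([CS*f[0]+SN*f[1],-SN*f[0]+CS*f[1],f[2]])
E
python3 - <<'E'
from ins import *
go(-103,130,0,.08); go(-103,130,24,.12); env.dwell(.3)
b=F(10); np.save("base.npy",b); stat("tilted"); print(b)
ok=True
for z in(120,112,106,102,99,97,95.5,94,92.8):
    go(-103,z,24,.06); f=F(3)-b
    print(z,f.round(2))
    if np.abs(f).max()>5: print("STOP");break
stat("low")
c=env.camera("side"); k=env.camera("top")
cv2.imwrite("pics/low.png",np.hstack([crop(k["frame"],225,195,50,50,8),crop(c["frame"],250,130,50,50,8)]))
E
```

```text
tilted t 11.55 tcp [0.4928 0.1608 0.172 ] F [-0.62  0.29 -0.5 ] M [ 0.11  0.55 -0.02] w 0.011
[-0.32129535  0.2106622  -1.29067842]
120 [ 0.24 -0.64 -0.07]
112 [ 0.09 -0.28 -0.2 ]
106 [ 0.47 -0.16 -0.  ]
102 [ 0.11 -0.09  0.1 ]
99 [ 0.15 -0.46  0.13]
97 [ 0.01 -0.43 -0.44]
95.5 [-0.3  -0.22  0.55]
94 [ 0.66 -0.16 -0.59]
92.8 [ 0.4  -0.22 -0.06]
low t 14.35 tcp [0.4927 0.1609 0.1349] F [ 0.07  0.3  -1.94] M [ 0.18  0.55 -0.02] w 0.0112
```

View pics/low.png

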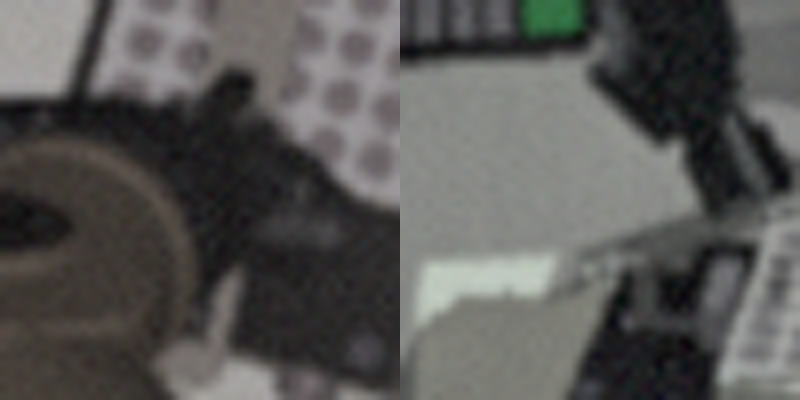

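The descent had no contact. The side view shows the bar tilted, with the nose rim beyond the head's −x end at about (570,275). Now I'll draw it to +x.

```bash
python3 - <<'E'
from ins import *
b=F(8); print("base",b.round(2)); hit=None
x=-103
while x<-72:
    x+=2 if x<-89 else .4
    go(x,92.8,24,.04); f=F(3)-b
    if x>-89.5 or np.abs(f).max()>1.5: print(round(x,1),f.round(2))
    if np.abs(f[1:]).max()>5: print("SIDE/VERT");break
    if f[0]<-2.5:
        f=F(6)-b
        if f[0]<-2.5: hit=x; print("HIT",x,f.round(2)); break
stat("end")
E
```

```text
base [-0.05  0.09 -1.61]
-89 [0.01 0.51 0.27]
-88.6 [ 0.08 -0.04  0.71]
-88.2 [ 0.27 -0.37  0.54]
-87.8 [-0.07 -0.14  0.11]
-87.4 [ 0.15 -0.05  0.16]
-87.0 [0.29 0.4  0.42]
-86.6 [-0.09  0.45  0.17]
-86.2 [0.18 0.53 0.13]
-85.8 [ 0.3  -0.15  0.28]
-85.4 [-0.5   0.39  0.49]
-85.0 [-0.33  0.16  0.51]
-84.6 [-0.33  0.28  0.82]
-84.2 [-0.44 -0.26  0.53]
-83.8 [ 0.86 -0.14  0.12]
-83.4 [-0.12 -0.73 -0.23]
-83.0 [-0.01 -0.1   0.43]
-82.6 [-0.12 -0.05  0.51]
-82.2 [-0.22 -0.35  0.66]
-81.8 [-0.04  0.38  0.38]
-81.4 [-0.3  -0.1   0.26]
-81.0 [-1.04 -0.51  0.26]
-80.6 [-2.25 -0.62  0.15]
-80.2 [-4.87  0.01  0.21]
HIT -80.19999999999987 [-4.98 -0.24 -0.55]
end t 23.38 tcp [0.5144 0.1556 0.1347] F [-5.09  1.2  -2.02] M [0.44 1.76 0.01] w 0.0108
```

Contact with the neck at about −81, where I expected −81.5. Now I'll level about that edge with a light preload, watching the forces.

```bash
python3 - <<'E'
from ins import *
b=np.load("base.npy"); x=-80.7; y=YL
for d in(24,21,18.5,16,13.5,11,8.5,6,4.5,3,1.5,0):
    go(x,92.8,d,.04); f=F(3)-b
    print(d,round(x,2),f.round(2),env.current_torque().round(2))
    if abs(f[1])>5 or abs(f[2])>6 or abs(f[0])>9: print("STOP"); break
    x+=np.clip((f[0]+2.)/6,-.4,.4)*.6
stat("end"); print("x",x)
c=env.camera("side"); k=env.camera("top")
cv2.imwrite("pics/lev.png",np.hstack([crop(k["frame"],225,165,70,80,5),crop(c["frame"],255,135,80,80,5)]))
E
```

```text
24 -80.7 [-4.19  0.39 -0.95] [ 0.48  1.57 -0.02]
21 -80.92 [-4.07  0.56 -0.16] [0.48 1.47 0.04]
18.5 -81.13 [-3.08  0.77  0.59] [ 0.53  1.27 -0.02]
16 -81.23 [-3.22  0.1   0.91] [0.43 1.05 0.01]
13.5 -81.36 [-2.15  0.4   0.7 ] [ 0.3   0.87 -0.03]
11 -81.37 [-1.93 -0.18  1.34] [ 0.24  0.74 -0.04]
8.5 -81.36 [-1.66 -0.27  0.85] [ 0.21  0.61 -0.02]
6 -81.33 [-2.42 -0.2   0.48] [ 0.14  0.61 -0.  ]
4.5 -81.37 [-1.93  0.05  1.14] [ 0.26  0.66 -0.01]
3 -81.37 [-2.12  0.15  0.49] [ 0.27  0.62 -0.07]
1.5 -81.38 [-2.39 -0.08  0.59] [ 0.27  0.66 -0.08]
0 -81.42 [-3.24  0.26  0.63] [ 0.28  0.66 -0.06]
end t 26.99 tcp [0.524  0.1531 0.1012] F [-3.85  0.86 -0.66] M [ 0.28  0.66 -0.06] w 0.0112
x -81.54162880572144
```

View pics/lev.png

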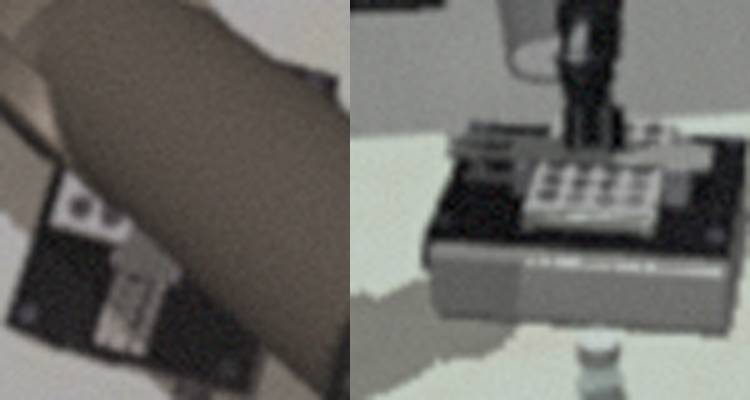

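Level with the eye under the head, and the side forces are nil. Now I'll lower by feel and release.

```bash
python3 - <<'E'
from ins import *
b=np.load("base.npy"); x=-81.8
go(x,92.8,0,.03); f0=F(6); print("base",(f0-b).round(2),env.current_torque().round(2))
z=92.8
while z>90.2:
    z-=.3; go(x,z,0,.02); f=F(4)-f0; print(round(z,1),f.round(2),env.current_torque().round(2))
    if f[2]>2.0 or np.abs(f[:2]).max()>4: print("contact"); break
stat("seated")
E
```

```text
base [-1.33  0.34  0.12] [ 0.16  0.37 -0.07]
92.5 [ 0.09 -0.42  0.27] [ 0.06  0.32 -0.02]
92.2 [ 0.66 -0.47  0.  ] [0.13 0.2  0.01]
91.9 [ 0.99 -0.19 -0.78] [ 0.04  0.16 -0.03]
91.6 [ 1.28 -0.52 -0.04] [0.01 0.07 0.06]
91.3 [ 1.15 -0.69 -0.22] [ 0.    0.02 -0.03]
91.0 [ 0.43 -1.44  3.56] [-0.13  0.31 -0.02]
contact
seated t 29.34 tcp [0.5238 0.1533 0.0997] F [-1.08 -0.22  1.88] M [-0.13  0.31 -0.02] w 0.011
```

```bash
python3 - <<'E'
from ins import *
env.grip(.014); env.dwell(.2); env.grip(.05); env.dwell(.2); stat("open")
p=env.current_tcp_pos(); env.move_l(p+[0,0,.05],.06); env.move_l(p+[0,0,.16],.2); stat("up")
env.move_ptp([.45,-.25,.3],att(-.288,0,1)); stat("away")
c=env.camera("side"); k=env.camera("top")
cv2.imwrite("pics/fin.png",np.hstack([crop(k["frame"],220,160,80,90,5),crop(c["frame"],260,130,80,90,5)]))
E
```

```text
open t 30.39 tcp [0.5237 0.1533 0.0995] F [-1.01 -0.3  -0.12] M [-0.    0.01  0.05] w 0.0504
up t 32.08 tcp [0.5231 0.1528 0.2583] F [-0.54 -0.6  -0.54] M [-0.02  0.01  0.01] w 0.0501
away t 33.6 tcp [ 0.4506 -0.2486  0.2998] F [ 0.2  -0.16 -0.04] M [-0.03 -0.04 -0.03] w 0.0499
```

View pics/fin.png

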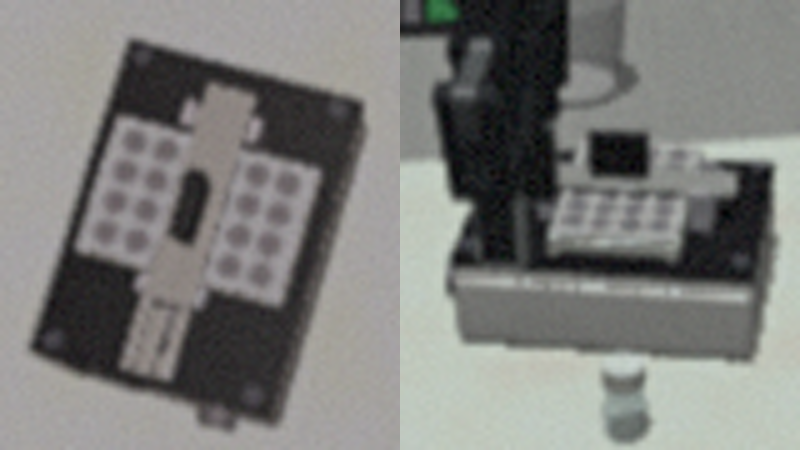

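The bar lies centred along the shaker's axis: head in the eye at (150,340), tail between the cheeks at (225,110), level in the side view. The vial is unmoved, so I'm handing in.

```bash
python3 -c "
from station import env
print(env.hand_in())"
```

```text
the job is handed in; nothing more can be done
None
```

The bar is fitted and the job handed in at about 34 s of the 61 s allowed: the eye is caught under the stud's head, the tail lies in the fork, and contact forces stayed at about 5 N or less.

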